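# Pair the spice jars in the caddy and lift it level

### The arm

A 6-joint arm with a two-finger parallel gripper is mounted at the origin on a cart in front of the work surface, level with it; the furniture and walls round the work are solid. World frame = base frame: x ahead of the robot, y to its left, z up, the work surface at z = 0. Lengths are in mm, angles in rad, forces in N, time in s.
With the tool pointing down it reaches from about 350 to 775 mm from the base axis. Payload 7.3 kg.
Tool frame: the origin (TCP) lies on the mounting face of the last link; the fingertips stand 178 mm ahead of it and the grasp point (between the pads) lies 159 mm ahead of it; z points along the fingers, y is the line along which they close (so a half turn about z gives the same grasp; the last joint's range is limited). The gripper opens to 92 mm and grips with 3 to 60 N. Pads are 19 mm wide; open, the fingers measure 130 mm over their backs; the gripper's body (75 mm by 190 mm) begins 47 mm behind the grasp point.
Start: joints at [1.082, 0.342, 1.524, -0, 1.275, -0.146], TCP at [176.444, 494.465, 404.741] pointing down, gripper open.
Joint ranges: [-2.53, 2.53], [-0.77, 2.02], [0.04, 2.7], [-1, 4.14], [0.28, 2.66], [-3.11, 3.11]. Speed limits (rad/s): [2.57, 2.57, 3.14, 3.14, 3.14, 3.14].

### API

Orientations are given as [roll, pitch, yaw] about the fixed x, y, z axes, in that order (R = Rz(yaw) Ry(pitch) Rx(roll)).
In Python, from plant import bot, imaging, workorder gives the robot as it stands (bot), with the cameras (imaging) and the job (workorder).
- The arm moves only by the shell command python3 shift.py 'ROWS'. ROWS is a JSON list of rows, 1 to 5 of them, each written [opening, [dx, dy, dz], turn]: the finger opening in mm, then dx, dy, dz in mm, then a turn about the tool's z in rad; each row is the pose to reach, as a shift and turn from the pose commanded when the command began, along the tool's axes at that moment; what a row does not reach only later rows make up. A row lasts 1/8 s, in which the tool goes at most 62.5 mm and 0.188 rad, less where a joint would pass 70% of its speed; a pose out of reach is approached as far as the arm can. The fingers move at their own pace and stop on an object; the grip force is fixed at half the most. Time passes only in rows, so rows that do not move let the fingers close. It prints the time, the measured TCP pose, the force, the opening and the grip force at its end. Input that does not fit is refused with a message, and nothing moves.
- bot.get_obs(): the state, without advancing time (a new reading comes with each control period).
- imaging.capture(name): name is "scene" or "top"; returns a dict with "color" (384x512x3 uint8, red, green, blue), "K" (3x3 intrinsics, pixels), "R" (3x3) and "t" (3): a world point X has camera coordinates R X + t. Camera axes: x right, y down, z forward; pixel columns grow to the right and rows downward; lengths in mm; the calibration is good to about 2 mm. A picture is of the moment at which its call begins. There is no depth.
- workorder.close_job(): hands the job in; it is judged then, once.
The state is a dict: "time": time; "joint_positions": joint angles; "dq": joint speeds; "tau": joint torques, N m; "tool_pos": TCP position; "tcp_rot": TCP orientation; "contact_force": force on the tool from outside, world axes, zero at the start; "moment": the same for the moment, N m; "grip_width": finger opening in mm; "finger_force": force on a finger pad.
Only numpy, scipy, OpenCV 4.12 (cv2) and the standard library are available. Lean on these libraries where they do the work, as an engineer would, in place of code of your own. Each camera call takes 0.05 s, during which the arm holds its last target. There are 200 camera calls.

### The job

Find the two matching tall spice jars and stand one in each end pocket of the wooden carrying caddy, setting them down rather than dropping them in. Then take the caddy by the grip on top of its centre post, lift it straight up until its underside is about 10 cm above the worktop, and finish while still holding it there, steady and level, with both jars standing in it. Leave the short shaker and the jam jar standing where they are.

Things in the scene. Friction and masses are not known exactly. Their poses are not given: they have to be found in the camera images.
- caddy: Loose wooden carrying caddy on the worktop, 66 x 246 mm, 162 mm high, about 0.4 kg. Origin: centre of its underside; z up through the centre post (16 mm thick, carries the grip), y along its length, x across. Floor top 10 mm up; walls 6 mm thick, tops 45 mm up. Two square pockets, 54 x 54 mm inside, centred 90 mm either side of the post along y.
- caddy_handle (a point): Centre of the caddy's grip block, 150 mm above its underside, on the post's axis; axes as the caddy's. The block is 18 mm thick along caddy x (fingers close along this), 46 mm long along caddy y, 24 mm high (138 to 162 mm above the underside). A jar standing in a pocket reaches 116 mm above the underside.
- pocket_left (a point): Centre of the floor of the pocket on the caddy's +y end (10 mm above the caddy's underside). Axes as the caddy's.
- pocket_right (a point): Centre of the floor of the pocket on the caddy's -y end (10 mm above the caddy's underside). Axes as the caddy's.
- spice_jar_1: One of the two matching tall round spice jars with a wide cap: 45 mm diameter, 106 mm high (cap from 85 mm up), about 0.11 kg, loose, upright on the worktop. Origin: centre of its underside; z up. Either jar may go in either pocket.
- spice_jar_2: The other matching spice jar, the same shape: 44 mm diameter, 105 mm high, about 0.11 kg, loose, upright on the worktop. Origin: centre of its underside; z up.
- shaker: Bystander: a shorter waisted shaker with a domed grey perforated top, 44 mm diameter, 90 mm high, loose. Origin: centre of its underside. Leave it alone.
- jam_jar: Bystander: a stout jam jar with a wide lid, 65 mm diameter, 94 mm high, loose. Origin: centre of its underside. Leave it alone.
- cabinet_edge (a point): Fixed point on the lower front edge of the wall cabinets that hang over the back of the worktop: the edge runs level along world y over the whole worktop, 0.46 m above it. Keep the arm and wrist in front of it (nearer the robot).

How it is judged:
By the outcome, as a careful person would: the job done as asked, in the order asked, and still so for the second after the job is handed in, while the arm keeps its last pose, push and grip.
It also fails if it takes over 67 s, if anything falls off the work surface, if the arm or the gripper's body presses on something with over 40 N, if the wrist force passes 120 N, or if a joint passes its speed limit or range.

## Working session

There is one attempt and no reset: what is moved stays moved. The work goes in short steps, Python scripts to look and compute and a shell command to move; the robot and the scene stay as the last step left them, time stands still between calls to the robot, and variables do not carry over. Pictures are saved under pics/ and viewed, at most 12 in all, crops included, and the job is handed in when it is done.

```bash
ls; mkdir -p pics
python3 - <<'E'
from plant import bot, imaging, workorder
import cv2,numpy as np
for n in ("scene","top"):
    c=imaging.capture(n); cv2.imwrite(f"pics/{n}0.png",c["color"][:,:,::-1]); print(n,c["K"].tolist(),np.round(c["R"],4).tolist(),np.round(c["t"],1).tolist(), (-c["R"].T@c["t"]).round())
o=bot.get_obs(); print(o["time"],o["tool_pos"],o["tcp_rot"],o["grip_width"])
E
```

```text
pics
plant.py
shift.py
scene [[488.31505081709224, 0.0, 251.2019476973713], [0.0, 488.31505081709224, 199.79060216835495], [0.0, 0.0, 1.0]] [[0.5093, -0.8606, -0.0031], [-0.5204, -0.305, -0.7976], [0.6854, 0.4078, -0.6032]] [-244.7, 462.1, 1309.1] [-532. -603. 1157.]
top [[388.24972637421666, 0.0, 253.69819902721113], [0.0, 388.24972637421666, 190.34034552466002], [0.0, 0.0, 1.0]] [[0.2726, -0.9621, 0.0037], [-0.9369, -0.2664, -0.2264], [0.2188, 0.0582, -0.974]] [-144.9, 505.6, 1636.2] [ 155. -100. 1709.]
0.1 [176.38627761 494.34920256 404.12577484] [-3.14024450e+00 -2.08644091e-04  2.79876293e+00] 91.68596001863438
```

View pics/scene0.png

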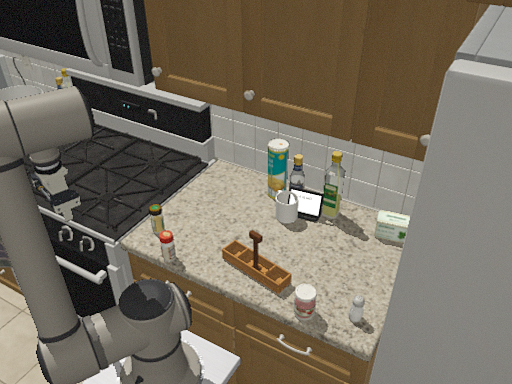

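View pics/top0.png

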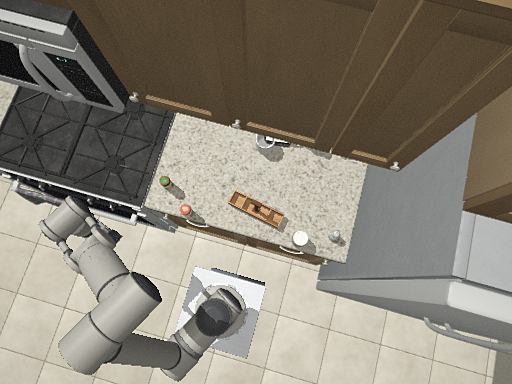

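Scene: the two tall jars are at the left, green cap at (156,210) and red cap at (167,238). The caddy is around (256,262), the jam jar at (305,300) and the shaker at (357,308). In the top view the caps are at about (165,181) and (186,210), and the caddy grip at about (257,208).

```bash
cat > h.py <<'E'
import cv2,numpy as np
from plant import bot, imaging, workorder
def ray(c,p):
    d=c["R"].T@np.linalg.solve(c["K"],[p[0],p[1],1.]); return -c["R"].T@c["t"],d
def plane(c,p,z):
    o,d=ray(c,p); return o+d*(z-o[2])/d[2]
def tri(a,p,b,q):
    o1,d1=ray(a,p);o2,d2=ray(b,q)
    s=np.linalg.lstsq(np.c_[d1,-d2],o2-o1,rcond=None)[0]
    x,y=o1+s[0]*d1,o2+s[1]*d2; return (x+y)/2,np.linalg.norm(x-y)
def proj(c,X):
    v=c["K"]@(c["R"]@np.asarray(X,float)+c["t"]); return v[:2]/v[2]
def mask(c,lo,hi,roi):
    m=cv2.inRange(cv2.cvtColor(c["color"],cv2.COLOR_RGB2HSV),np.array(lo),np.array(hi))
    k=np.zeros_like(m);x0,y0,x1,y1=roi;k[y0:y1,x0:x1]=255;return m&k
def big(m):
    return max(cv2.findContours(m,cv2.RETR_EXTERNAL,cv2.CHAIN_APPROX_NONE)[0],key=cv2.contourArea)
def cen(k):
    m=cv2.moments(k);return np.array([m["m10"]/m["m00"],m["m01"]/m["m00"]])
E
python3 - <<'E'
from h import *
s=imaging.capture("scene");t=imaging.capture("top")
cv2.imwrite("pics/crop1.png",np.hstack([cv2.resize(s["color"][195:335,135:375],None,fx=3,fy=3)[:420,:480][...,::-1]*0+cv2.resize(s["color"][195:265,140:220],(480,420),interpolation=0)[...,::-1],cv2.resize(t["color"][170:240,150:203],(318,420),interpolation=0)[...,::-1]]))
cv2.imwrite("pics/crop2.png",np.vstack([cv2.resize(t["color"][184:234,222:290],(408,300),interpolation=0)[...,::-1],cv2.resize(s["color"][225:295,215:295],(408,300),interpolation=0)[...,::-1]]))
for n,lo,hi,rs,rt in (("green",(35,90,20),(85,255,255),(145,200,170,235),(155,170,178,195)),("red",(0,150,80),(9,255,255),(155,228,180,265),(176,200,198,222))):
    a=big(mask(s,lo,hi,rs));b=big(mask(t,lo,hi,rt))
    print(n,cen(a),cv2.boundingRect(a),cen(b),cv2.boundingRect(b),tri(s,cen(a),t,cen(b)),plane(t,cen(b),100),plane(s,cen(a),95))
b=big(mask(t,(5,110,50),(20,255,255),(222,184,290,232)));r=cv2.minAreaRect(b);print(r)
for z in (0,45):
    P=np.array([plane(t,p,z)[:2] for p in cv2.boxPoints(r)]);print(z,P.round().tolist(),P.mean(0),[np.linalg.norm(P[i]-P[i-1]).round() for i in range(4)])
E
```

```text
green [154.86666667 206.80952381] (152, 205, 7, 5) [163.48148148 179.7037037 ] (161, 178, 6, 5) (array([455.07643223, 377.38461774, 107.33834366]), np.float64(1.3330588882828616)) [456.03491659 380.10277106 100.        ] [467.04026469 388.32939337  95.        ]Traceback (most recent call last):
  File "<stdin>", line 7, in <module>
  File "h.py", line 19, in cen
    m=cv2.moments(k);return np.array([m["m10"]/m["m00"],m["m01"]/m["m00"]])
                                      ~~~~~~~~^~~~~~~~~
ZeroDivisionError: float division by zero
```

View pics/crop1.png

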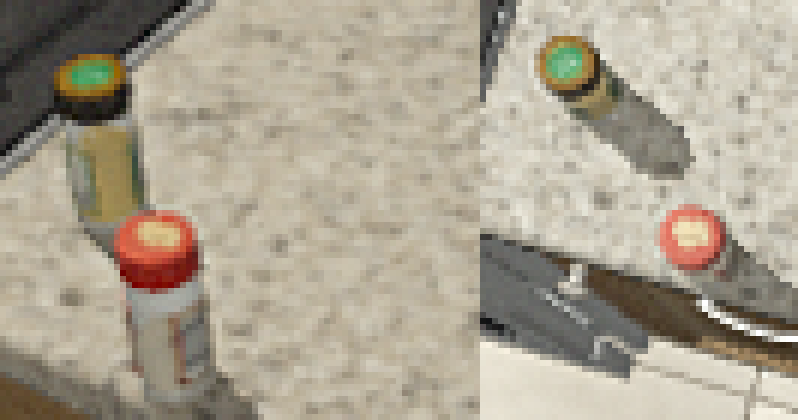

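View pics/crop2.png

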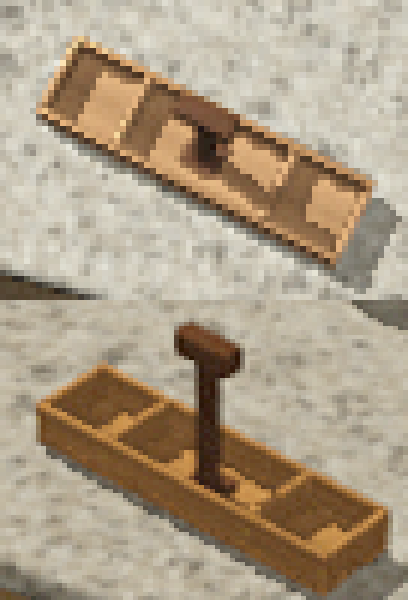

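Crop 1: the jar cap tops are clear, with the green label disc at (92,75) and the red jar's label disc at (158,232). In the top half they are at (568,62) and (692,235).
Crop 2: the caddy rim corners in the top view are about (80,38), (372,183), (333,265) and (38,115). In the scene half they are (105,365), (388,512), (318,555) and (40,408).

Run:
```python
from h import *
s=imaging.capture("scene");t=imaging.capture("top")
red_t=np.array([184.8,208.7]);red_s=np.array([165.8,233.2])
print("red",tri(s,red_s,t,red_t),plane(t,red_t,105.5),plane(s,red_s,105.5))
g_t=[163.5,179.7];g_s=[154.9,206.8]
print("green",plane(t,g_t,105.5),plane(s,g_s,105.5))
A=np.array([[80,38],[372,183],[333,265],[38,115]])/6+[221.5,183.5]
B=np.array([[105,65],[388,212],[318,255],[40,108]])/[5.1,4.2857]+[214.5,224.5]
for c,C in((t,A),(s,B)):
    P=np.array([plane(c,p,45)[:2] for p in C]);e=[P[1]-P[0],P[2]-P[1],P[2]-P[3],P[3]-P[0]]
    print(P.round().tolist(),P.mean(0).round(1),[np.linalg.norm(x).round() for x in e],[np.degrees(np.arctan2(x[1],x[0])).round(1) for x in e])
# grip
gt=cen(big(mask(t,(0,60,20),(18,255,110),(250,196,264,206))));
ms=mask(s,(0,60,15),(18,255,115),(248,229,264,245));gs=cen(big(ms));print(gt,gs,tri(s,gs,t,gt),cv2.boundingRect(big(ms)))
# jam jar lid (white) and shaker rough
print("jam",plane(t,[301,238],94),"shaker",plane(t,[336,236],90))
```

```text
red (array([359.34906531, 250.63537607, 112.76504908]), np.float64(0.5004338900158788)) [360.43482662 252.03362367 105.5       ] [365.40803819 256.7868967  105.5       ]
green [455.04348435 378.39069982 105.5       ] [457.26697525 378.46149465 105.5       ]
[[508.0, 80.0], [463.0, -154.0], [398.0, -142.0], [445.0, 93.0]] [453.5 -30.7] [np.float64(238.0), np.float64(66.0), np.float64(240.0), np.float64(65.0)] [np.float64(-101.0), np.float64(169.8), np.float64(-101.4), np.float64(168.4)]
[[510.0, 81.0], [462.0, -155.0], [402.0, -138.0], [446.0, 91.0]] [455.2 -30.1] [np.float64(241.0), np.float64(62.0), np.float64(233.0), np.float64(65.0)] [np.float64(-101.6), np.float64(164.0), np.float64(-100.9), np.float64(171.1)]
[253.46666667 203.73333333] [255.26958106 237.54462659] (array([454.85218006, -24.90436177, 143.98453648]), np.float64(9.573393598590892)) (249, 231, 13, 14)
jam [ 376.16500751 -247.83681106   94.        ] shaker [ 424.64528786 -386.61857956   90.        ]
```

```bash
python3 - <<'E'
from h import *
s=imaging.capture("scene");t=imaging.capture("top")
for n,rs,rt in (("green",(147,200,163,216),(157,174,173,188)),("red",(156,226,177,244),(176,200,196,217))):
  for c,r in ((s,rs),(t,rt)):
    m=mask(c,(0,130,40),(90,255,255),r)|mask(c,(165,110,40),(180,255,255),r)
    k=cv2.convexHull(big(m));q=cen(k);print(n,q.round(1),cv2.boundingRect(k),cv2.contourArea(k).round(),plane(c,q,100).round(1))
for c,r,z in ((t,(222,184,290,232),45),(s,(215,240,295,292),25)):
    k=big(mask(c,(5,110,45),(22,255,255),r));h=cv2.convexHull(k);
    for z in (45,0):
      P=np.array([plane(c,p[0],z)[:2] for p in h],np.float32);print(z,cv2.minAreaRect(P))
E
python3 shift.py '[[92, [0, 0, 0], 0.18], [92, [0, 0, 0], 0.36], [92, [0, 0, 0], 0.54], [92, [0, 0, 0], 0.72], [92, [0, 0, 0], 0.90]]' && python3 shift.py '[[92, [0, 0, 0], 0.18], [92, [0, 0, 0], 0.36], [92, [0, 0, 0], 0.52], [92, [0, 0, 0], 0.52]]'
```

```text
time: 1.02
tool_pos: [176.4, 494.4, 404.7]
tcp_rot: [-3.142, -0.0, 1.893]
contact_force: [-0.5, -0.2, 0.1]
grip_width: 91.9
finger_force: 0.0
time: 1.52
tool_pos: [176.4, 494.4, 404.7]
tcp_rot: [-3.142, 0.0, 1.38]
contact_force: [-0.2, 0.9, 0.4]
grip_width: 91.7
finger_force: 0.0Traceback (most recent call last):
  File "<stdin>", line 6, in <module>
AttributeError: 'float' object has no attribute 'round'
```

Run:
```python
from h import *
s=imaging.capture("scene");t=imaging.capture("top")
for n,rs,rt in (("green",(147,200,163,216),(157,174,173,188)),("red",(156,226,177,244),(176,200,196,217))):
  for c,r in ((s,rs),(t,rt)):
    m=mask(c,(0,130,40),(90,255,255),r)|mask(c,(165,110,40),(180,255,255),r)
    k=cv2.convexHull(big(m));q=cen(k);print(n,q.round(1),cv2.boundingRect(k),cv2.contourArea(k),plane(c,q,100).round(1))
for c,r,z in ((t,(222,184,290,232),45),(s,(215,240,295,292),25)):
    k=big(mask(c,(5,110,45),(22,255,255),r));h=cv2.convexHull(k);
    for z in (45,0):
      P=np.array([plane(c,p[0],z)[:2] for p in h],np.float32);print(z,cv2.minAreaRect(P))
# predicted caddy check: draw
```

```text
green [154.6 207.6] (149, 204, 12, 8) 68.5 [458.5 381.5 100. ]
green [164.2 180. ] (160, 176, 10, 9) 58.0 [455.7 376.6 100. ]
red [165.4 236.4] (159, 230, 14, 14) 132.0 [356.8 252.2 100. ]
red [185.2 209.4] (181, 205, 10, 10) 66.5 [358.9 250.8 100. ]
45 ((452.9010314941406, -31.157073974609375), (240.4798126220703, 68.80321502685547), 79.03331756591797)
0 ((460.9527587890625, -29.29449462890625), (246.98434448242188, 70.66421508789062), 79.03331756591797)
45 ((467.8445739746094, -42.895233154296875), (264.7373046875, 148.93292236328125), 78.46993255615234)
0 ((508.2962951660156, -20.218505859375), (275.44622802734375, 154.9574432373047), 78.46994018554688)
```

Red jar is at (359.5, 252), green at (456.5, 378) and the caddy at (454, -31), with its long axis at 79°. The measured sizes agree with those given. I go over the red jar and descend.

```bash
python3 shift.py '[[92, [-40, 45, 0], 0], [92, [-80, 90, 0], 0], [92, [-121, 135, 0], 0], [92, [-162, 180, 0], 0], [92, [-203, 226, 0], 0]]' && python3 shift.py '[[92, [0, 0, 0], 0], [92, [0, 0, 0], 0]]'
python3 - <<'E'
from h import *
t=imaging.capture("top");s=imaging.capture("scene")
cv2.imwrite("pics/a.png",np.hstack([cv2.resize(x,(400,400),interpolation=0)[...,::-1] for x in (t["color"][160:240,140:220],s["color"][160:270,110:220])]))
E
```

```text
time: 2.25
tool_pos: [360.3, 250.4, 405.0]
tcp_rot: [3.141, -0.001, 1.382]
contact_force: [0.9, 0.9, 0.7]
grip_width: 92.0
finger_force: 0.0
time: 2.5
tool_pos: [359.4, 252.2, 404.7]
tcp_rot: [-3.141, -0.0, 1.379]
contact_force: [1.1, 0.4, 0.5]
grip_width: 91.7
finger_force: 0.0
```

View pics/a.png

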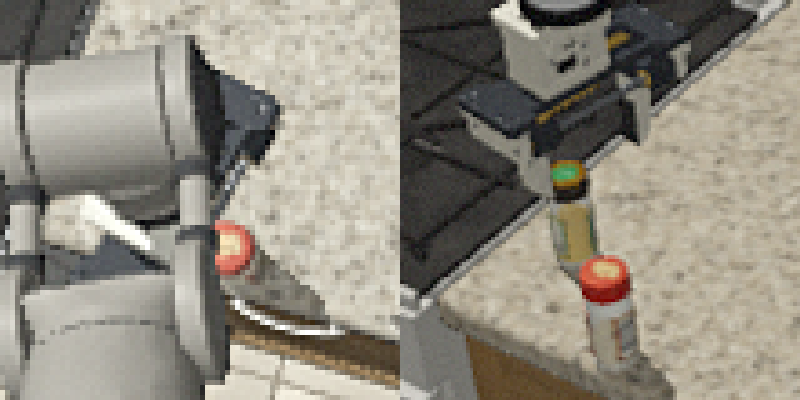

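The gripper is open above the red jar (cap at (607,275) in the scene crop), with the finger pair spanning across x. I descend and close.

```bash
python3 shift.py '[[92, [0, 0, 50], 0], [92, [0, 0, 100], 0], [92, [0, 0, 140], 0], [92, [0, 0, 165], 0], [92, [0, 0, 181], 0]]' && python3 shift.py '[[92, [0, 0, 0], 0], [30, [0, 0, 0], 0], [30, [0, 0, 0], 0], [30, [0, 0, 0], 0], [30, [0, 0, 0], 0]]' && python3 shift.py '[[30, [0, 0, 0], 0], [30, [0, 0, 0], 0]]'
```

```text
time: 3.22
tool_pos: [358.3, 253.4, 222.4]
tcp_rot: [-3.14, 0.001, 1.383]
contact_force: [0.5, -0.1, -0.3]
grip_width: 91.8
finger_force: 0.0
time: 3.85
tool_pos: [359.6, 252.1, 224.0]
tcp_rot: [3.141, -0.0, 1.379]
contact_force: [-0.4, 0.2, -0.1]
grip_width: 56.5
finger_force: 0.0
time: 4.1
tool_pos: [359.6, 252.0, 223.8]
tcp_rot: [3.141, -0.0, 1.379]
contact_force: [0.6, -0.2, 2.5]
grip_width: 44.1
finger_force: 30.0
```

```bash
python3 shift.py '[[30, [0, 0, -20], 0], [30, [0, 0, -60], 0], [30, [0, 0, -100], 0], [30, [0, 0, -130], 0], [30, [0, 0, -130], 0]]' && python3 shift.py '[[30, [-25, 22, 0], 0], [30, [-65, 57, 0], 0], [30, [-110, 95, 0], 0], [30, [-150, 130, 0], 0], [30, [-169.6, 146.8, 0], 0]]' && python3 shift.py '[[30, [0, 0, 0], 0], [30, [0, 0, 0], 0]]'
python3 - <<'E'
from h import *
t=imaging.capture("top");s=imaging.capture("scene");np.savez("b.npz",s=s["color"],t=t["color"])
cv2.imwrite("pics/b.png",np.hstack([cv2.resize(x,(400,400),interpolation=0)[...,::-1] for x in (t["color"][160:240,200:280],s["color"][190:290,200:300])]))
E
```

```text
time: 4.72
tool_pos: [359.9, 252.2, 355.4]
tcp_rot: [3.138, -0.003, 1.379]
contact_force: [0.1, -0.1, -1.2]
grip_width: 43.8
finger_force: 30.0
time: 5.35
tool_pos: [472.0, 55.2, 352.0]
tcp_rot: [-3.139, 0.001, 1.376]
contact_force: [0.2, 0.3, -2.1]
grip_width: 43.7
finger_force: 30.0
time: 5.6
tool_pos: [470.7, 58.0, 352.6]
tcp_rot: [-3.139, -0.0, 1.379]
contact_force: [0.0, 0.7, -1.4]
grip_width: 44.0
finger_force: 30.0
```

View pics/b.png

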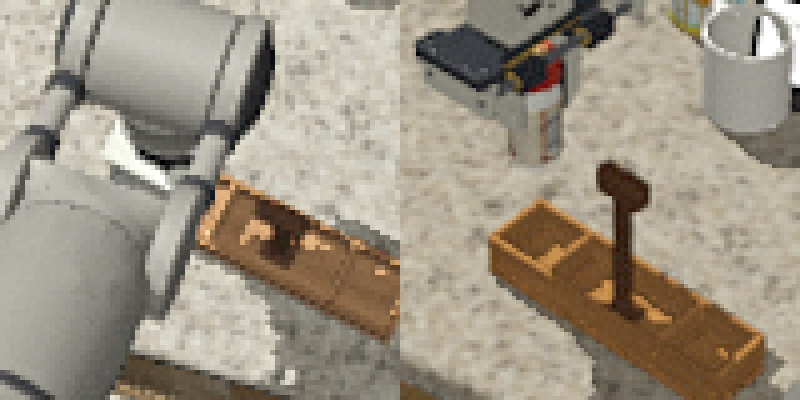

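The jar hangs upright over the left pocket. In the scene crop its bottom is at about (537,163) and its right edge is near x=563. I check this against the projection.

Run:
```python
from h import *
s=imaging.capture("scene")
a=np.linspace(0,6.28,80)
x0,y0=np.array([470.9,57.8])
for z in (129,170,234):
    p=np.array([proj(s,[x0+22*np.cos(q),y0+22*np.sin(q),z]) for q in a]); pc=(p-[199.5,189.5])*4
    print(z,pc.min(0).round()+[400,0],pc.max(0).round()+[400,0])
C=np.array([454,-30.7]);u=np.array([.191,.982]);v=np.array([.982,-.191])
t=imaging.capture("top")
for c,n in((s,"s"),(t,"t")):
  im=c["color"].copy()
  for i,j in((1,1),(1,-1),(-1,-1),(-1,1)):
    X=C+u*123*i+v*33*j; print(n,i,j,proj(c,[*X,45]).round(1),proj(c,[*X,0]).round(1))
```

```text
129 [511. 143.] [566. 179.]
170 [510. 104.] [565. 139.]
234 [507.  41.] [564.  75.]
s 1 1 [234.4 239.5] [234.7 249.2]
s 1 -1 [220.8 249.4] [221.4 259.2]
s -1 -1 [278.3 285.8] [277.8 295.8]
s -1 1 [291.5 274.1] [290.9 284. ]
t 1 1 [234.1 189.3] [234.5 191.6]
t 1 -1 [227.1 202.4] [227.7 204.4]
t -1 -1 [277.7 227.8] [277.1 229.1]
t -1 1 [284.4 214.3] [283.6 215.9]
```

Run:
```python
from h import *
s=imaging.capture("scene")["color"]
cv2.imwrite("pics/c.png",cv2.resize(s[195:245,220:260],(480,600),interpolation=0)[...,::-1])
```

```text
(no output)
```

View pics/c.png

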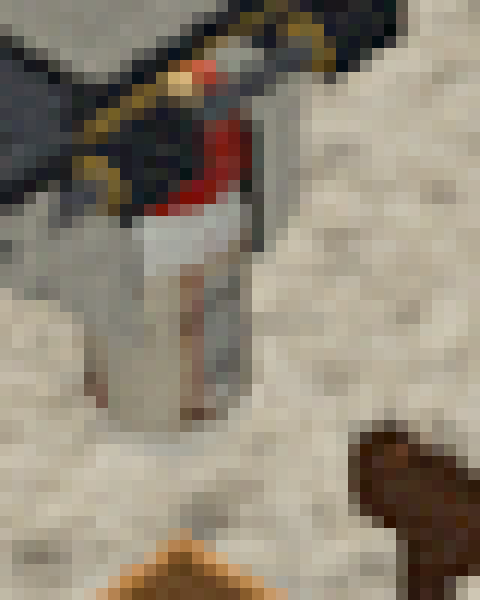

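Jar position relative to the caddy is within about 2–3 mm of the plan, and it appears slightly towards +y. I nudge 1.5 mm the other way and lower it in stages, watching the force.

```bash
python3 shift.py '[[30, [-1.5, 0, 20], 0], [30, [-1.5, 0, 50], 0], [30, [-1.5, 0, 75], 0], [30, [-1.5, 0, 85], 0], [30, [-1.5, 0, 93], 0]]' && python3 shift.py '[[30, [0, 0, 0], 0]]' && python3 shift.py '[[30, [0, 0, 5], 0], [30, [0, 0, 10], 0], [30, [0, 0, 15], 0], [30, [0, 0, 20], 0], [30, [0, 0, 23], 0]]' && python3 shift.py '[[30, [0, 0, 0], 0], [30, [0, 0, 0], 0]]'
```

```text
time: 6.48
tool_pos: [471.2, 56.4, 260.8]
tcp_rot: [3.141, -0.0, 1.379]
contact_force: [0.5, 0.0, -1.3]
grip_width: 44.1
finger_force: 30.0
time: 6.6
tool_pos: [471.1, 56.2, 260.8]
tcp_rot: [3.141, -0.0, 1.379]
contact_force: [-0.6, 0.3, -1.9]
grip_width: 43.9
finger_force: 30.0
time: 7.22
tool_pos: [471.0, 56.1, 237.3]
tcp_rot: [-3.141, -0.0, 1.379]
contact_force: [0.7, -0.5, -0.8]
grip_width: 44.0
finger_force: 30.0
time: 7.48
tool_pos: [471.1, 56.1, 237.8]
tcp_rot: [3.141, -0.0, 1.379]
contact_force: [-0.5, -0.8, -1.2]
grip_width: 44.1
finger_force: 30.0
```

```bash
python3 shift.py '[[30, [0, 0, 1.5], 0], [30, [0, 0, 3], 0], [30, [0, 0, 4], 0], [30, [0, 0, 4], 0]]' && python3 shift.py '[[60, [0, 0, 0], 0], [92, [0, 0, 0], 0], [92, [0, 0, 0], 0], [92, [0, 0, 0], 0], [92, [0, 0, 0], 0]]' && python3 shift.py '[[92, [0, 0, -30], 0], [92, [0, 0, -80], 0], [92, [0, 0, -130], 0], [92, [0, 0, -171], 0], [92, [0, 0, -171], 0]]'
```

```text
time: 7.98
tool_pos: [471.0, 56.1, 233.8]
tcp_rot: [3.142, -0.0, 1.379]
contact_force: [-0.5, 0.4, 1.1]
grip_width: 43.5
finger_force: 30.0
time: 8.6
tool_pos: [471.0, 56.1, 233.7]
tcp_rot: [3.142, -0.0, 1.379]
contact_force: [-0.6, -0.6, -0.4]
grip_width: 88.5
finger_force: 0.0
time: 9.22
tool_pos: [471.4, 56.1, 407.8]
tcp_rot: [3.135, -0.001, 1.379]
contact_force: [-0.2, -0.1, -0.5]
grip_width: 91.8
finger_force: 0.0
```

```bash
python3 shift.py '[[92, [40, -10, 0], 0], [92, [95, -23, 0], 0], [92, [150, -36, 0], 0], [92, [205, -50, 0], 0], [92, [260, -63, 0], 0]]' && python3 shift.py '[[92, [40, -9, 0], 0], [92, [53.5, -12.8, 0], 0], [92, [53.5, -12.8, 0], 0], [92, [53.5, -12.8, 0], 0]]'
python3 - <<'E'
from h import *
t=imaging.capture("top");s=imaging.capture("scene")
cv2.imwrite("pics/d.png",np.hstack([cv2.resize(x,(400,400),interpolation=0)[...,::-1] for x in (t["color"][170:240,220:290],s["color"][210:310,205:305])]))
k=big(mask(t,(5,110,45),(22,255,255),(222,184,290,232)));
P=np.array([plane(t,p[0],45)[:2] for p in cv2.convexHull(k)],np.float32);print(cv2.minAreaRect(P))
E
```

```text
time: 9.85
tool_pos: [458.3, 325.1, 403.2]
tcp_rot: [-3.14, 0.001, 1.379]
contact_force: [0.2, 0.2, 0.8]
grip_width: 91.5
finger_force: 0.0
time: 10.35
tool_pos: [456.7, 377.1, 404.4]
tcp_rot: [-3.141, 0.001, 1.378]
contact_force: [0.3, -0.2, -0.1]
grip_width: 92.0
finger_force: 0.0
((453.02227783203125, -31.236549377441406), (240.1723175048828, 68.95870208740234), 78.80110931396484)
```

View pics/d.png

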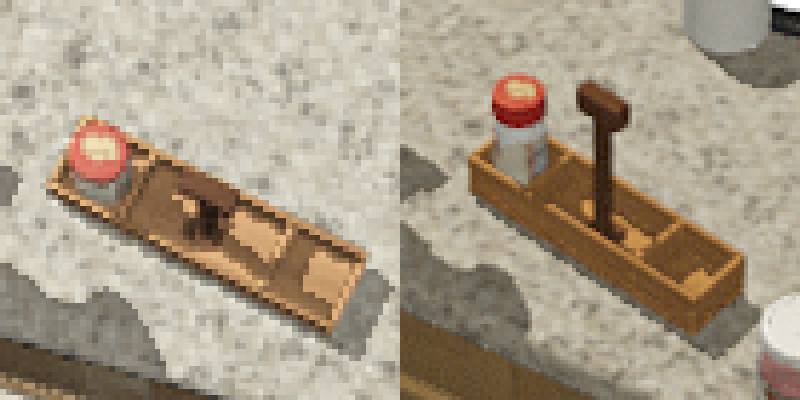

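The red jar stands in the left pocket (cap at (519,95) in the scene crop) and the caddy hasn't moved. Now the green jar.

```bash
python3 shift.py '[[92, [0, 0, 50], 0], [92, [0, 0, 100], 0], [92, [0, 0, 140], 0], [92, [0, 0, 165], 0], [92, [0, 0, 181], 0]]' && python3 shift.py '[[92, [0, 0, 0], 0], [30, [0, 0, 0], 0], [30, [0, 0, 0], 0], [30, [0, 0, 0], 0], [30, [0, 0, 0], 0]]' && python3 shift.py '[[30, [0, 0, 0], 0], [30, [0, 0, 0], 0], [30, [0, 0, 0], 0]]' && python3 shift.py '[[30, [0, 0, -20], 0], [30, [0, 0, -60], 0], [30, [0, 0, -110], 0], [30, [0, 0, -155], 0], [30, [0, 0, -185], 0]]' && python3 shift.py '[[30, [0, 0, 0], 0]]'
```

```text
time: 11.08
tool_pos: [456.7, 377.4, 222.8]
tcp_rot: [-3.141, 0.001, 1.378]
contact_force: [-0.9, -0.0, -0.4]
grip_width: 91.9
finger_force: 0.0
time: 11.7
tool_pos: [456.4, 378.4, 224.1]
tcp_rot: [3.141, -0.0, 1.379]
contact_force: [0.2, 0.3, -0.9]
grip_width: 56.3
finger_force: 0.0
time: 12.08
tool_pos: [456.4, 378.3, 223.8]
tcp_rot: [-3.142, -0.0, 1.379]
contact_force: [0.0, -0.2, 1.2]
grip_width: 43.2
finger_force: 30.0
time: 12.7
tool_pos: [456.4, 378.3, 411.0]
tcp_rot: [3.14, -0.002, 1.379]
contact_force: [0.1, -0.6, -0.6]
grip_width: 43.2
finger_force: 30.0
time: 12.82
tool_pos: [456.6, 378.4, 411.1]
tcp_rot: [3.138, -0.004, 1.379]
contact_force: [0.2, -0.1, -1.0]
grip_width: 43.3
finger_force: 30.0
```

```bash
python3 shift.py '[[30, [-20, 3, 0], 0], [30, [-65, 10, 0], 0], [30, [-120, 18.5, 0], 0], [30, [-175, 27, 0], 0], [30, [-230, 35.4, 0], 0]]' && python3 shift.py '[[30, [-55, 8.5, 0], 0], [30, [-110, 17, 0], 0], [30, [-165, 25.4, 0], 0], [30, [-215, 33.1, 0], 0], [30, [-245, 37.7, 0], 0]]' && python3 shift.py '[[30, [-17.3, 2.7, 0], 0], [30, [-17.3, 2.7, 0], 0], [30, [-17.3, 2.7, 80], 0], [30, [-17.3, 2.7, 55], 0], [30, [-17.3, 2.7, 55], 0]]'
python3 - <<'E'
from h import *
s=imaging.capture("scene")
cv2.imwrite("pics/e.png",cv2.resize(s["color"][210:310,220:320],(600,600),interpolation=0)[...,::-1])
o=bot.get_obs();z=o["tool_pos"][2]-223.8;print(o["tool_pos"])
x0,y0=o["tool_pos"][:2];a=np.linspace(0,6.28,80)
for h in (5,85,105):
    p=np.array([proj(s,[x0+22*np.cos(q),y0+22*np.sin(q),z+h]) for q in a]);pc=(p-[219.5,209.5])*6;print(h,pc.min(0).round(),pc.max(0).round())
E
```

```text
time: 13.45
tool_pos: [446.6, 144.1, 406.9]
tcp_rot: [-3.139, 0.001, 1.379]
contact_force: [0.1, -1.0, -0.1]
grip_width: 43.4
finger_force: 30.0
time: 14.08
tool_pos: [436.9, -104.0, 407.0]
tcp_rot: [-3.139, -0.0, 1.377]
contact_force: [1.0, -0.2, -1.9]
grip_width: 43.5
finger_force: 30.0
time: 14.7
tool_pos: [437.7, -118.9, 355.8]
tcp_rot: [3.139, 0.0, 1.38]
contact_force: [0.7, 0.5, -1.2]
grip_width: 43.6
finger_force: 30.0
[ 437.75288619 -119.06422787  356.03982804]
5 [306. 232.] [393. 292.]
85 [309. 112.] [399. 171.]
105 [310.  81.] [401. 140.]
```

View pics/e.png

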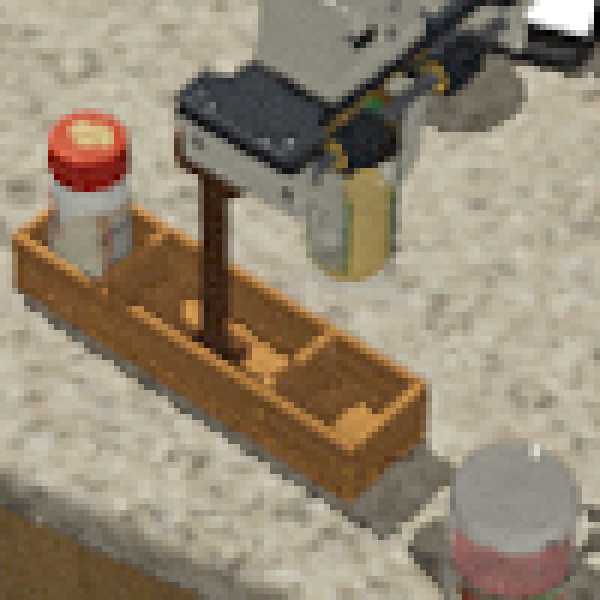

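The green jar hangs over the right pocket. Its silhouette, columns 307–393 with the bottom near row 285, matches the prediction. I lower it in the same way.

```bash
python3 shift.py '[[30, [0, 0, 20], 0], [30, [0, 0, 50], 0], [30, [0, 0, 75], 0], [30, [0, 0, 85], 0], [30, [0, 0, 93], 0]]' && python3 shift.py '[[30, [0, 0, 0], 0]]' && python3 shift.py '[[30, [0, 0, 5], 0], [30, [0, 0, 10], 0], [30, [0, 0, 15], 0], [30, [0, 0, 20], 0], [30, [0, 0, 23], 0]]' && python3 shift.py '[[30, [0, 0, 0], 0], [30, [0, 0, 0], 0]]'
```

```text
time: 15.38
tool_pos: [437.6, -119.5, 261.6]
tcp_rot: [3.139, 0.001, 1.379]
contact_force: [0.1, 0.6, -0.5]
grip_width: 43.2
finger_force: 30.0
time: 15.5
tool_pos: [437.2, -119.5, 261.2]
tcp_rot: [3.141, 0.0, 1.379]
contact_force: [-0.7, -0.5, -0.4]
grip_width: 43.2
finger_force: 30.0
time: 16.12
tool_pos: [436.8, -119.4, 237.3]
tcp_rot: [-3.141, -0.0, 1.379]
contact_force: [0.2, 0.5, -0.0]
grip_width: 43.6
finger_force: 30.0
time: 16.38
tool_pos: [437.0, -119.4, 237.8]
tcp_rot: [3.141, -0.0, 1.379]
contact_force: [0.8, 0.2, 0.4]
grip_width: 43.0
finger_force: 30.0
```

```bash
python3 shift.py '[[30, [0, 0, 1.5], 0], [30, [0, 0, 3], 0], [30, [0, 0, 4], 0], [30, [0, 0, 4], 0]]' && python3 shift.py '[[60, [0, 0, 0], 0], [92, [0, 0, 0], 0], [92, [0, 0, 0], 0], [92, [0, 0, 0], 0], [92, [0, 0, 0], 0]]' && python3 shift.py '[[92, [0, 0, -30], 0], [92, [0, 0, -80], 0], [92, [0, 0, -130], 0], [92, [0, 0, -171], 0], [92, [0, 0, -171], 0]]' && python3 shift.py '[[92, [20, -50, 0], 0], [92, [80, -90, 0], 0], [92, [140, -110, 0], 0], [92, [180, -120, 0], 0], [92, [180, -120, 0], 0]]'
python3 - <<'E'
from h import *
t=imaging.capture("top");s=imaging.capture("scene")
cv2.imwrite("pics/f.png",np.hstack([cv2.resize(x,(400,400),interpolation=0)[...,::-1] for x in (t["color"][170:240,220:290],s["color"][210:310,205:305])]))
k=big(mask(t,(5,110,45),(22,255,255),(222,184,290,232)));
P=np.array([plane(t,p[0],45)[:2] for p in cv2.convexHull(k)],np.float32);print(cv2.minAreaRect(P))
for X in ([454,-30.7,162],[454+17,-30.7+88,115.5],[454-17,-30.7-88,115]): print((proj(t,X)-[219.5,169.5])*400/70,(proj(s,X)-[204.5,209.5])*4+[400,0])
E
```

```text
time: 16.88
tool_pos: [436.9, -119.4, 233.8]
tcp_rot: [3.142, -0.0, 1.379]
contact_force: [-0.9, -0.3, 2.0]
grip_width: 43.5
finger_force: 30.0
time: 17.5
tool_pos: [436.9, -119.4, 233.7]
tcp_rot: [-3.142, -0.0, 1.379]
contact_force: [0.3, -0.9, -0.2]
grip_width: 88.3
finger_force: 0.0
time: 18.12
tool_pos: [437.3, -119.5, 407.7]
tcp_rot: [3.135, 0.002, 1.379]
contact_force: [-0.2, 0.1, -1.1]
grip_width: 91.8
finger_force: 0.0
time: 18.75
tool_pos: [352.4, 82.9, 403.8]
tcp_rot: [-3.14, -0.0, 1.385]
contact_force: [1.0, -1.0, -0.2]
grip_width: 91.6
finger_force: 0.0
((452.2578430175781, -34.79351806640625), (232.89691162109375, 69.07684326171875), 78.80110931396484)
[208.11432074 191.99469071] [602.87210416  98.32666534]
[ 98.5338032  150.32404355] [519.65831181  93.5094597 ]
[317.66919922 259.11175399] [691.15417207 195.96787651]
```

View pics/f.png

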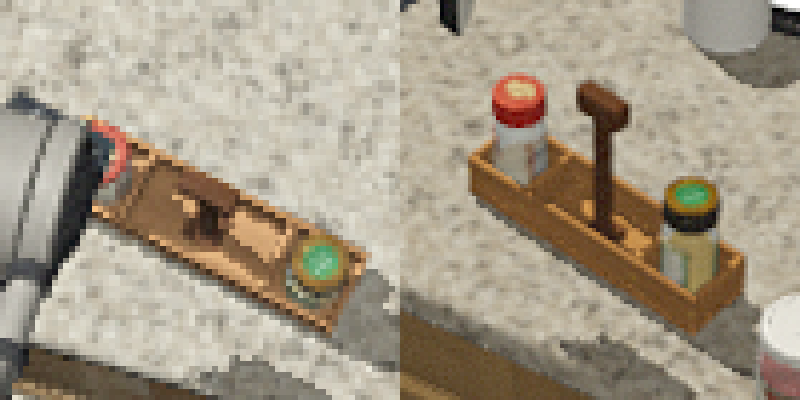

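Both jars stand in their pockets (caps at (519,95) and (692,190)), with the grip block at about (603,97) where predicted. Now I grasp the grip.

```bash
python3 shift.py '[[92, [-20, 25, 0], 0], [92, [-50, 65, 0], 0], [92, [-75, 100, 0], 0], [92, [-89.8, 120, 0], 0], [92, [-89.8, 120, 0], 0]]' && python3 shift.py '[[92, [0, 0, 0], 0], [92, [0, 0, 30], 0], [92, [0, 0, 65], 0], [92, [0, 0, 85], 0], [92, [0, 0, 95.7], 0]]' && python3 shift.py '[[70, [0, 0, 0], 0], [50, [0, 0, 0], 0], [40, [0, 0, 0], 0], [30, [0, 0, 0], 0], [25, [0, 0, 0], 0]]' && python3 shift.py '[[8, [0, 0, 0], 0], [8, [0, 0, 0], 0], [8, [0, 0, 0], 0], [8, [0, 0, 0], 0], [8, [0, 0, 0], 0]]'
```

```text
time: 19.48
tool_pos: [454.7, -33.7, 403.7]
tcp_rot: [-3.14, 0.0, 1.374]
contact_force: [-0.6, -0.2, 0.1]
grip_width: 91.6
finger_force: 0.0
time: 20.1
tool_pos: [453.3, -30.4, 308.2]
tcp_rot: [-3.14, -0.0, 1.379]
contact_force: [0.1, -0.1, -0.3]
grip_width: 91.8
finger_force: 0.0
time: 20.72
tool_pos: [454.1, -30.9, 309.2]
tcp_rot: [3.141, -0.0, 1.379]
contact_force: [-0.4, 1.3, 0.1]
grip_width: 46.3
finger_force: 0.0
time: 21.35
tool_pos: [454.1, -30.9, 308.9]
tcp_rot: [-3.142, -0.0, 1.379]
contact_force: [0.8, 0.2, -1.2]
grip_width: 17.2
finger_force: 30.0
```

Gripped at about 18 mm. I lift gently by 100 mm.

```bash
python3 shift.py '[[8, [0, 0, -2], 0], [8, [0, 0, -6], 0], [8, [0, 0, -12], 0], [8, [0, 0, -20], 0], [8, [0, 0, -28], 0]]' && python3 shift.py '[[8, [0, 0, -9], 0], [8, [0, 0, -18], 0], [8, [0, 0, -27], 0], [8, [0, 0, -36], 0], [8, [0, 0, -45], 0]]' && python3 shift.py '[[8, [0, 0, -9], 0], [8, [0, 0, -17], 0], [8, [0, 0, -23], 0], [8, [0, 0, -27], 0], [8, [0, 0, -28], 0]]' && python3 shift.py '[[8, [0, 0, 0], 0], [8, [0, 0, 0], 0], [8, [0, 0, 0], 0], [8, [0, 0, 0], 0], [8, [0, 0, 0], 0]]'
python3 - <<'E'
from h import *
s=imaging.capture("scene");o=bot.get_obs();print(o["tool_pos"],o["moment"])
C=np.array([454.1,-30.9]);u=np.array([.191,.982]);v=np.array([.982,-.191])
for i,j in((1,-1),(-1,-1),(-1,1)): print(i,j,[((proj(s,[*(C+u*123*i+v*33*j),z])-[199.5,189.5])*6).round() for z in (101,146)])
cv2.imwrite("pics/g.png",cv2.resize(s["color"][190:290,200:320],(720,600),interpolation=0)[...,::-1])
E
```

```text
time: 21.98
tool_pos: [454.1, -30.9, 337.7]
tcp_rot: [3.141, -0.0, 1.379]
contact_force: [0.4, -0.2, -6.6]
grip_width: 17.8
finger_force: 30.0
time: 22.6
tool_pos: [454.1, -30.9, 382.6]
tcp_rot: [-3.142, -0.0, 1.379]
contact_force: [0.1, 0.0, -5.8]
grip_width: 17.9
finger_force: 30.0
time: 23.22
tool_pos: [454.1, -30.9, 410.2]
tcp_rot: [3.141, -0.0, 1.379]
contact_force: [0.4, -0.1, -5.9]
grip_width: 17.6
finger_force: 30.0
time: 23.85
tool_pos: [454.1, -30.9, 410.0]
tcp_rot: [-3.142, -0.0, 1.379]
contact_force: [0.2, -0.5, -5.8]
grip_width: 17.5
finger_force: 30.0
[454.10946291 -30.86285011 409.98122228] [-0.13518343  0.07485694 -0.05115601]
1 -1 [array([124., 284.]), array([121., 220.])]
-1 -1 [array([476., 500.]), array([479., 435.])]
-1 1 [array([558., 430.]), array([562., 366.])]
```

View pics/g.png

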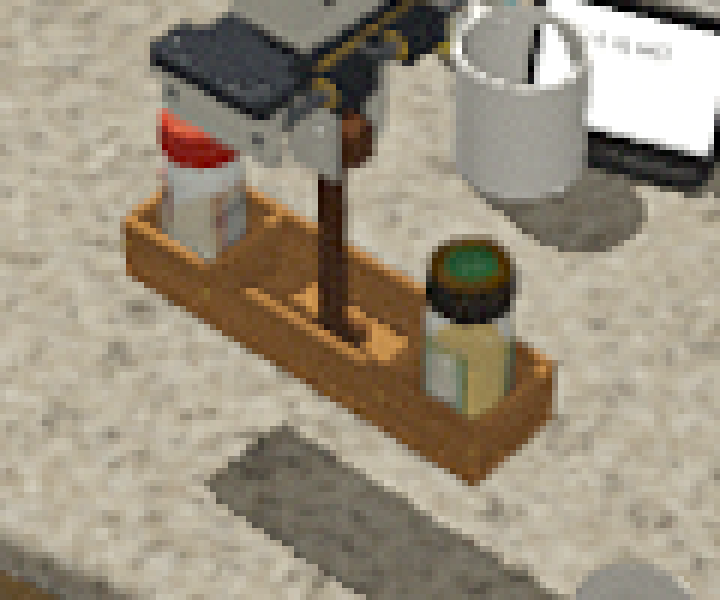

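The picture shows the caddy held clear of the worktop and level: rim corners at (127,222), (475,430) and (553,368) against predicted (121,220), (479,435) and (562,366). Both jars are standing in it. Handing in.

```bash
python3 -c "
from plant import bot, imaging, workorder
print(workorder.close_job())"
```

```text
the job is handed in; nothing more can be done
None
```

The job is handed in at about 24 s: both spice jars stand in the caddy's end pockets, and the caddy is held level by its grip about 10 cm above the worktop; the shaker and jam jar were not touched.

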